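# Demould a plaster goblet relief and its foot

## Robot

A 6-joint arm with a two-finger parallel gripper is mounted at the origin on the work surface. World frame = base frame: x ahead of the robot, y to its left, z up, the work surface at z = 0. Lengths are in m, angles in rad, forces in N, time in s.
With the tool pointing down it reaches from about 0.375 to 0.9 m from the base axis. Payload 3.1 kg.
Tool frame: the origin (TCP) lies at the centre of the arm's flange, where the gripper is bolted on; the fingertips stand 173 mm ahead of it and the grasp point (between the pads) lies 155 mm ahead of it; z points along the fingers, y is the line along which they close (so a half turn about z gives the same grasp; the last joint's range is limited). The gripper opens to 85 mm and grips with 20 to 120 N. Pads are 22 mm wide; open, the fingers measure 114 mm over their backs; the gripper's body (76 mm by 85 mm) begins 54 mm behind the grasp point. The pads swing forward as they close: fully open they stand 13 mm farther back than shut.
Start: joints at [-1.359, 0.527, 1.433, -0, 1.181, -0.178], TCP at [0.238, -0.578, 0.405] pointing down, gripper open.
Joint ranges: [-3.08, 3.08], [-0.75, 2.2], [0.22, 2.44], [-1.43, 4.57], [0, 2.65], [-2.85, 2.85]. Speed limits (rad/s): [2.79, 2.79, 3.14, 3.14, 3.14, 3.14].

## Interface

Orientations are given as a unit quaternion [x, y, z, w].
In Python, from station import * gives the robot as it stands.
- The arm moves only by the shell command python3 -m jog 'ROWS' [OPENING] [FORCE]. ROWS is a JSON object of lists of equal length, an entry for each row: "linear": the shift along the world's x, y, z in mm, a list of three; "turn": the turn about the world's z in units of 5 degrees (1.0 is 5 degrees). A call has 1 to 12 rows; each row shifts and turns the commanded pose from where the row before left it; what a row does not reach is not made up. A row lasts 1/8 s, in which the tool goes at most 62.5 mm and 10.7 degrees, less where a joint would pass 70% of its speed; a pose out of reach is approached as far as the arm can. A call is refused whole if a number of a shift passes 62.5 or a number of a turn 1, either way. A call with a gripper value outside its range is refused whole. OPENING is the opening, from 0 (shut) to 1 (fully open), set as the call begins (- or left out, the last holds). The fingers move at their own pace and stop on an object; FORCE is the grip in N (left out, the last holds). Time passes only in rows, so rows that do not move let the fingers close. It gives the time, the measured TCP pose, the force, the opening and the grip force at its end, in the units of the state.
- sense(): the state, without advancing time (a new reading comes with each control period).
- snapshot(name): name is "side" or "top"; returns the picture (480x640x3 uint8, red, green, blue); there is no depth.
- get_calibration(name): a dict with "fx", "fy", "cx", "cy" (pixels), "world_to_cam" (4x4, takes a point from world to camera coordinates). Camera axes: x right, y down, z forward; pixel columns grow to the right and rows downward; lengths in m; the calibration is good to about 2 mm. A picture is of the moment at which its call begins. get_calibration takes no time and is no camera call.
- sign_off(): hands the job in; it is judged then, once.
The state is a dict: "t": time; "q": joint angles; "qd": joint speeds; "tau": joint torques, N m; "tcp_pos": TCP position; "tool_rot": TCP orientation; "force": force on the tool from outside, world axes, zero at the start; "ft_torque": the same for the moment, N m; "finger_gap": opening from 0.0 (shut) to 1.0 (fully open); "gripper_force": force on a finger pad.
Only numpy, scipy, OpenCV 4.12 (cv2) and the standard library are available. Lean on these libraries where they do the work, as an engineer would, in place of code of your own. Each camera call takes 0.05 s, during which the arm holds its last target. There are 200 camera calls.

## Task

Two plaster castings have set in the slate-blue moulds: a goblet relief (round bowl, narrow stem, rectangular foot end) and a round foot with a square block on top. Lift both out of their moulds and lay them gently beside each other on the floor of the plywood drying tray, flat and the same way up as they lie now, without letting them drop. Leave the moulds and everything else on the bench where they stand.

Things in the scene. Friction and masses are not known exactly. Their poses are not given: they have to be found in the camera images.
- goblet: white plaster goblet relief, 175 long (x) x 72 wide (y) x 36 thick, 0.34 kg, flat top and bottom. Origin: on its underside, near its centre of mass; z up. Along x: rectangular foot end 64 wide from -90 to -50, stem 36 wide (y -18 to 18) from -50 to 15, round bowl 72 in diameter centred at +49. Grip it by the stem, at x about -14: only there does the mould leave room for fingers.
- goblet_mould: slate-blue mould block 230 (x) x 144 (y) x 46 high, loose, 1.6 kg; origin: centre of its underside. Open cavity of the goblet's outline, 2.5 clearance all round, floor at 12: the goblet lies in it along the same x axis, underside at 12, top at 48 (2 proud). Finger slots on both sides of the stem run out through the long sides: x from -36 to 8, slot floor at 18.
- foot: white plaster casting of a round foot: disc 96 in diameter and 26 thick with a centred square block 36 x 36 (sides along its x and y) on top that rises to 56 above the underside, about 0.25 kg. Origin: centre of the underside, z up.
- foot_mould: slate-blue mould block 150 x 150 x 36 high, loose, 1.1 kg; origin at the centre of its underside, z up. Central round cavity 101 in diameter, open at the top, floor 12 above the bench; the foot's disc lies in it (2 proud) with the square block standing clear above.
- tray: plywood drying tray, fixed to the bench, 280 (x) x 220 (y) x 30 high outside, walls and floor 6 thick (inside 268 x 208); empty at the start. Origin: centre of its underside, z up.
- clay_head: bystander: terracotta-coloured clay ball with a flat underside, 80 in diameter, 66 high; origin at the centre of its underside
- mixing_bowl: bystander: dark green rubber mixing bowl, 90 in diameter, 50 high; origin at the centre of its underside
- riffler: bystander: steel riffler file lying flat, 180 long (x), 14 wide, 8 high; origin at the middle of its underside
There are look-alikes about, which are no part of the job. What is shaped like the goblet but purple or yellow is not meant.

How it is judged:
By the outcome, as a careful person would: the job done as asked, in the order asked, and still so for the second after the job is handed in, with the robot touching nothing.
It also fails if it takes over 61 s, if anything falls off the work surface, if the arm or the gripper's body presses on something with over 40 N, if the wrist force passes 120 N, or if a joint passes its speed limit or range.

## Working session

There is one attempt and no reset: what is moved stays moved. The work goes in short steps, Python scripts to look and compute and a shell command to move; the robot and the scene stay as the last step left them, time stands still between calls to the robot, and variables do not carry over. Pictures are saved under pics/ and viewed, at most 10 in all, crops included, and the job is handed in when it is done.

```bash
mkdir -p pics; ls; python3 - <<'E'
from station import *
import cv2,numpy as np
for n in("top","side"):
    im=snapshot(n); cv2.imwrite(f"pics/{n}0.png",im[...,::-1]); c=get_calibration(n); print(n,c["fx"],c["cx"],c["cy"],np.round(c["world_to_cam"],3).tolist())
s=sense(); print(s["t"],s["tcp_pos"],s["tool_rot"],s["finger_gap"])
E
```

```text
pics
top 499.3927168587006 321.273833811629 239.49991431667385 [[0.028, -1.0, 0.011, -0.147], [-0.997, -0.029, -0.075, 0.533], [0.075, -0.009, -0.997, 1.26], [0.0, 0.0, 0.0, 1.0]]
side 607.7450604759961 316.80375040035113 246.87855465236692 [[-0.812, -0.584, -0.007, 0.356], [-0.411, 0.58, -0.703, 0.312], [0.414, -0.568, -0.711, 1.362], [0.0, 0.0, 0.0, 1.0]]
0.1 [ 0.23746116 -0.57779966  0.40380837] [ 9.81065040e-01  1.93676044e-01 -9.19904415e-06 -9.88377130e-04] 0.9997844401103393
```

View pics/top0.png

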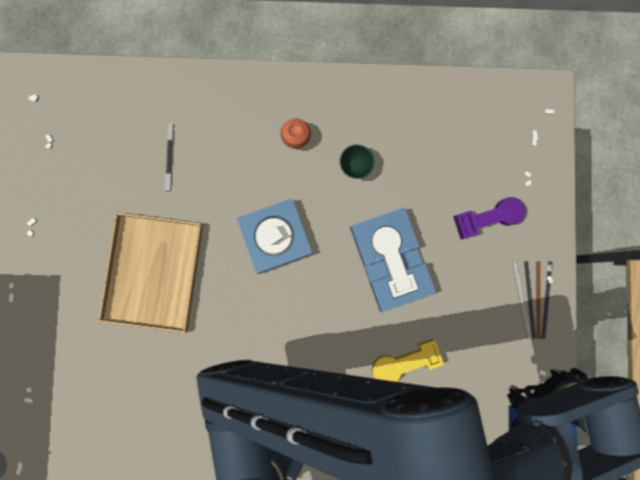

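View pics/side0.png

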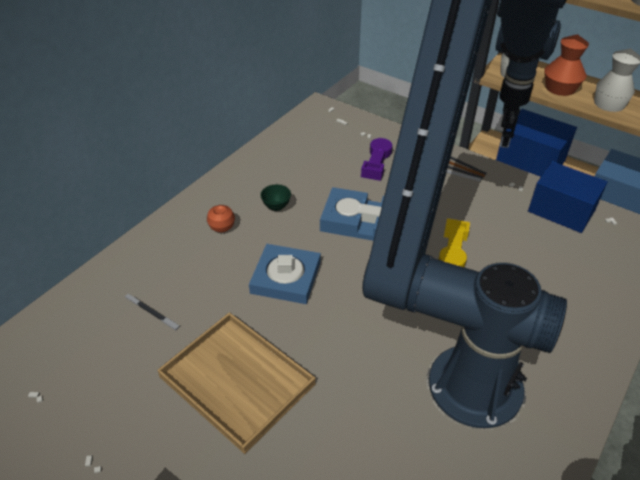

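The top view shows the goblet mould near (393,260) with the bowl at about (387,240), the foot mould near (275,236), and the tray near (152,272). The purple decoy is at (490,218) and the yellow one at (408,360). The side view agrees with this.

```bash
cat > h.py <<'E'
import cv2,numpy as np
from station import *
def ray(n,uv,z):
    c=get_calibration(n);T=np.array(c["world_to_cam"]);R,t=T[:3,:3],T[:3,3];o=-R.T@t
    uv=np.atleast_2d(uv).astype(float)
    d=np.c_[(uv[:,0]-c["cx"])/c["fx"],(uv[:,1]-c["cy"])/c["fy"],np.ones(len(uv))]@R
    return o+d*((z-o[2])/d[:,2])[:,None]
def proj(n,p):
    c=get_calibration(n);q=np.array(c["world_to_cam"])@np.r_[p,1];return np.array([c["fx"]*q[0]/q[2]+c["cx"],c["fy"]*q[1]/q[2]+c["cy"]])
def blobs(m,amin=150):
    cs,_=cv2.findContours(m.astype(np.uint8),cv2.RETR_EXTERNAL,cv2.CHAIN_APPROX_NONE)
    return [c for c in cs if cv2.contourArea(c)>amin]
def rect(n,c,z):
    p=ray(n,c[:,0],z)[:,:2]*1000
    (x,y),(w,h),a=cv2.minAreaRect(p.astype(np.float32)); return np.round([x,y,w,h,a],1),p
E
python3 - <<'E'
from h import *
im=cv2.imread("pics/top0.png");h=cv2.cvtColor(im,cv2.COLOR_BGR2HSV);H,S,V=[h[...,i].astype(int) for i in range(3)]
roi=np.zeros(H.shape,bool);roi[180:340,90:445]=1
blue=roi&(H>98)&(H<125)&(S>70)&(V>70)
white=roi&(S<45)&(V>150)
wood=roi&(H<25)&(S>75)&(np.arange(640)<230)[None]
for nm,m,z in(("blue",blue,.046),("blue36",blue,.036),("white48",white,.048),("wood",wood,.03)):
    for c in blobs(m):
        r,p=rect("top",c,z); print(nm,cv2.boundingRect(c),cv2.contourArea(c),r)
        if nm=="white48" and r[2:4].max()>140:
            a=p-p.mean(0);k=np.linalg.svd(a,full_matrices=False)[2][0];print(" axis",np.degrees(np.arctan2(k[1],k[0])))
s=(slice(190,320),slice(225,445))
cv2.imwrite("pics/crop0.png",cv2.resize(im[s],None,fx=3.6,fy=3.6,interpolation=cv2.INTER_CUBIC))
o=im.copy();o[white]=(0,0,255);o[blue]=(0,255,0);o[wood]=(255,0,255)
cv2.imwrite("pics/mask0.png",cv2.resize(o[180:340,90:445],None,fx=2.2,fy=2.2))
E
```

```text
blue (351, 209, 84, 102) 4993.5 [ 491.  -311.1  226.3  145.3   21. ]
blue (238, 200, 73, 73) 3260.5 [541.8 -12.5 147.1 145.3  21.7]
blue36 (351, 209, 84, 102) 4993.5 [ 491.4 -312.6  228.1  146.4   21. ]
blue36 (238, 200, 73, 73) 3260.5 [542.6 -11.7 148.2 146.5  21.7]
white48 (90, 180, 355, 160) 54297.5 [483.4   2.5 397.7 894.5   1.8]
 axis -86.70403803977953
wood (99, 213, 104, 120) 9653.5 [442.4 296.7 224.4 279.2  84.2]
```

View pics/crop0.png

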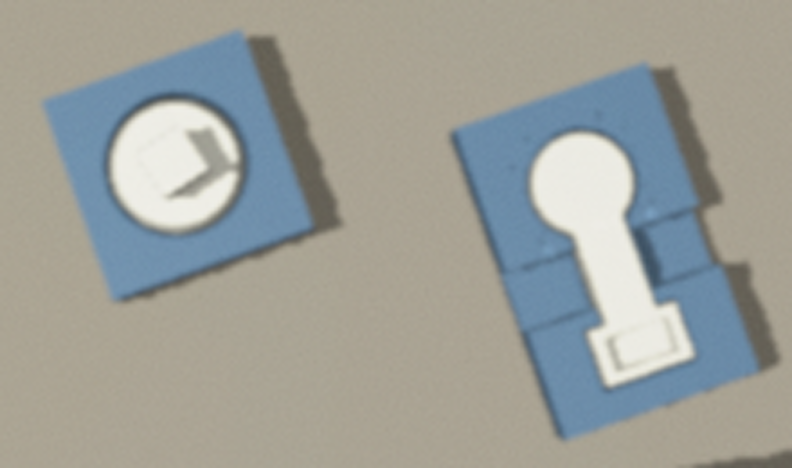

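View pics/mask0.png

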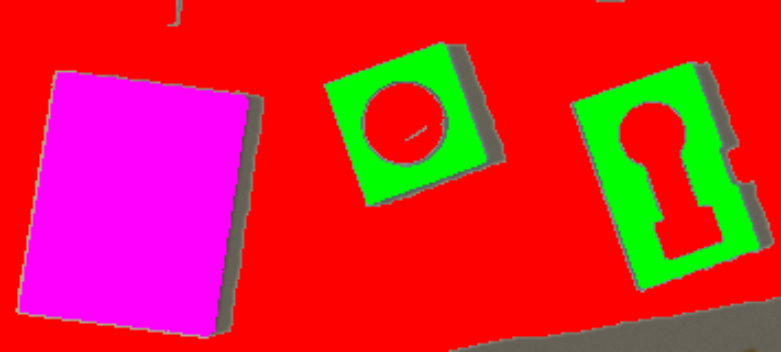

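The crop shows the bowl end of the goblet pointing up and left, along the mould axis at about 21°. The foot's block is turned about 10° relative to its mould, with its top corners at crop pixels (137,155), (185,128), (212,168) and (165,197). The white mask was too loose, so I'll tighten it.

```bash
python3 - <<'E'
from h import *
im=cv2.imread("pics/top0.png");g=im.min(2).astype(int)
roi=np.zeros(g.shape,bool);roi[195:310,240:440]=1
white=roi&(g>185)
for c in blobs(white,100):
    for z in(.048,.040):
        r,p=rect("top",c,z);print(z,cv2.boundingRect(c),r)
    m=np.zeros(g.shape,np.uint8);cv2.drawContours(m,[c],-1,1,-1);P=ray("top",np.argwhere(m)[:,::-1],.048)[:,:2]*1000
    if r[2:4].max()>140:
        a=np.radians(21);
        for _ in range(3):
            X=np.array([np.cos(a),np.sin(a)]);Y=np.array([-X[1],X[0]]);u=P@X;v=P@Y
            u0=(np.percentile(u,.2)+np.percentile(u,99.8))/2 +2.5-0.0  # mid of -90..85 is -2.5
            bins=[(lo,np.mean(v[(u-u0>lo)&(u-u0<lo+10)])) for lo in range(-85,75,10)]
            k=np.polyfit([b[0]+5 for b in bins],[b[1] for b in bins],1);a+=np.arctan(k[0])
        print("len",np.ptp(u),"goblet axis",np.degrees(a),"origin",X*u0+Y*np.polyval(k,0),"grip",X*(u0-14)+Y*np.polyval(k,-14),"stem w",[round(np.ptp(v[(u-u0>l)&(u-u0<l+10)]),1) for l in range(-85,75,10)])
    else:
        e=cv2.fitEllipse(c); print("disc",e, ray("top",e[0],.038)*1000)
S=3.6
q=np.array([(137,155),(185,128),(212,168),(165,197)])/S+[225,190]-.36
p=ray("top",q,.068)[:,:2]*1000;print("block",p.mean(0),[np.degrees(np.arctan2(*(p[(i+1)%4]-p[i])[::-1])).round(1) for i in range(4)],np.linalg.norm(np.roll(p,-1,0)-p,axis=1))
t=im[215:260,250:300];cl=cv2.createCLAHE(4,(2,2))
s=cv2.imread("pics/side0.png")[245:300,250:320]
f=lambda i:cv2.resize(np.clip((i.astype(float)-130)*2.2,0,255).astype(np.uint8),(400,380),interpolation=cv2.INTER_CUBIC)
cv2.imwrite("pics/blk.png",np.hstack([f(t),f(s)]))
E
```

```text
0.048 (373, 227, 44, 70) [ 489.  -313.3  172.2   68.6   21.4]
0.04 (373, 227, 44, 70) [ 489.3 -314.5  173.3   69.1   21.4]
len 172.19272813860852 goblet axis 21.39987462250642 origin [ 490.91891263 -312.46415421] grip [ 477.88412003 -317.57240067] stem w [np.float64(63.4), np.float64(62.9), np.float64(62.9), np.float64(62.0), np.float64(35.0), np.float64(35.7), np.float64(35.1), np.float64(35.1), np.float64(35.1), np.float64(35.1), np.float64(45.5), np.float64(56.7), np.float64(65.6), np.float64(68.6), np.float64(67.1), np.float64(56.8)]
0.048 (256, 219, 35, 34) [541.9  -9.8  83.8  83.3  46.8]
0.04 (256, 219, 35, 34) [542.5  -9.1  84.3  83.8  46.8]
disc ((272.0591735839844, 235.16201782226562), (31.721006393432617, 32.3463134765625), 81.6511459350586) [[543.33123258  -6.47293133  38.        ]]
block [542.29207273 -11.89710931] [np.float64(-58.7), np.float64(-144.2), np.float64(123.5), np.float64(35.5)] [37.70265295 33.28920369 37.75442343 34.77203453]
```

View pics/blk.png

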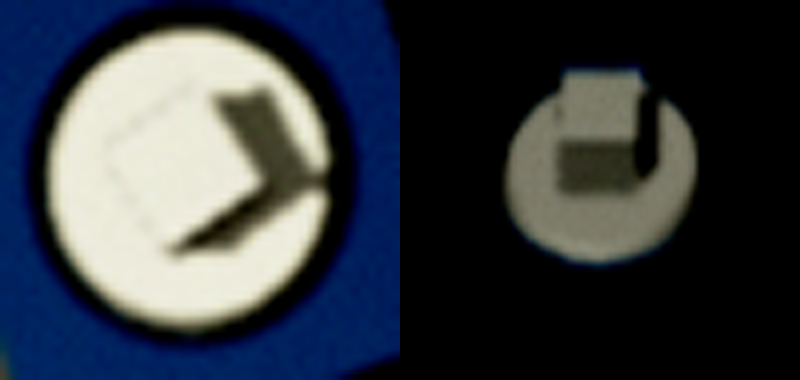

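In the left crop the block's top corners are at (105,147), (193,83), (265,183) and (175,250), which gives a yaw of about 35.5° with its centre near (542,-12). The goblet grip point is (478,-317.5) with its axis at 21.4°. I'll move above the goblet stem.

```bash
python3 -m jog '{"linear":[[40,43.5,0],[40,43.5,0],[40,43.5,0],[40,43.5,-20],[40,43.5,-30],[40.4,42.5,-40],[0,0,-40],[0,0,0],[0,0,0]],"turn":[0,0,0,0,0,0,-0.18,0,0]}' 1 40
python3 - <<'E'
from h import *
for n in("top","side"): cv2.imwrite(f"pics/{n}1.png",snapshot(n)[...,::-1])
s=sense();print(s["tcp_pos"],s["q"].tolist() if hasattr(s["q"],"tolist") else s["q"],s["tool_rot"],s["force"])
print(proj("side",[.478,-.3175,.048]),proj("top",[.478,-.3175,.048]))
im=cv2.imread("pics/side1.png");cv2.imwrite("pics/s1c.png",cv2.resize(im[110:270,290:490],None,fx=3.5,fy=3.5))
E
```

```text
t: 1.23
tcp_pos: [0.4709, -0.3264, 0.282]
tool_rot: [0.983, 0.186, 0.0, 0.001]
force: [-0.3, -0.0, 0.7]
finger_gap: 1.002
gripper_force: 0.0
[ 0.47089543 -0.32681437  0.28291746] [-0.8015805533231577, 0.6248464720528268, 1.6697027903121582, -5.5384169466146286e-05, 0.8435896857079578, 0.39633064173641575] [9.82665002e-01 1.85382071e-01 9.33059423e-04 1.45321948e-03] [ 0.63742029 -0.33034714 -0.50523485]
[371.37044892 210.40394591] [394.99478033 264.43544326]
```

View pics/s1c.png

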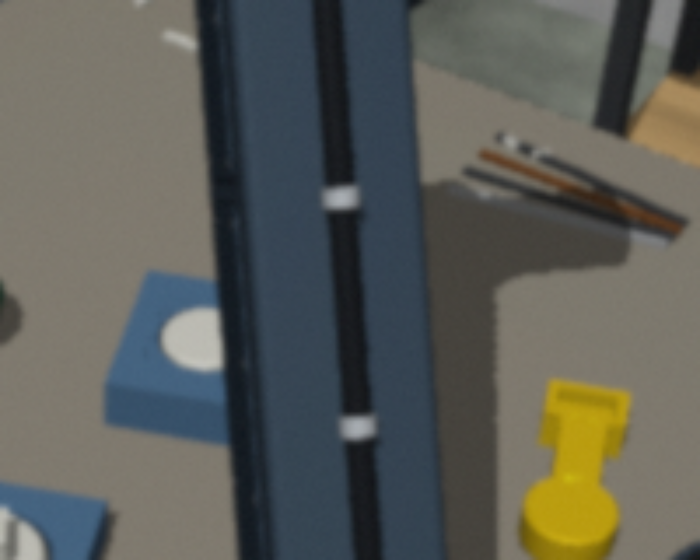

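The arm hides the stem from the side camera. The measured pose is (470.9,-326.6) with yaw 21.4°, so I'll correct by (+7,+9) and go down.

```bash
python3 -m jog '{"linear":[[7,9,-12],[0,0,0],[0,0,0],[0,0,0]],"turn":[0,0,0,0]}' 0.7 40
```

```text
t: 1.82
tcp_pos: [0.4779, -0.3167, 0.2694]
tool_rot: [0.983, 0.186, 0.0, 0.0]
force: [0.4, 0.2, -0.4]
finger_gap: 0.699
gripper_force: 0.0
```

```bash
python3 -m jog '{"linear":[[0,-0.7,-20],[0,0,-20],[0,0,-20],[0,0,-10],[0,0,-5],[0,0,0],[0,0,0]],"turn":[0,0,0,0,0,0,0]}' 
python3 -m jog '{"linear":[[0,0,0],[0,0,0],[0,0,0]],"turn":[0,0,0]}' 0.52
python3 -m jog '{"linear":[[0,0,0],[0,0,0],[0,0,0]],"turn":[0,0,0]}' 0.46 20
```

```text
t: 2.7
tcp_pos: [0.478, -0.3175, 0.1948]
tool_rot: [0.983, 0.186, 0.0, 0.001]
force: [-0.3, 0.5, 0.6]
finger_gap: 0.702
gripper_force: 0.0
t: 3.08
tcp_pos: [0.4779, -0.3174, 0.1944]
tool_rot: [0.983, 0.186, 0.0, 0.0]
force: [0.7, 0.1, 0.0]
finger_gap: 0.52
gripper_force: 0.0
t: 3.45
tcp_pos: [0.4778, -0.3174, 0.1942]
tool_rot: [0.983, 0.186, 0.0, 0.0]
force: [-0.4, 0.1, -0.3]
finger_gap: 0.459
gripper_force: 0.0
```

At 39 mm opening there's still no contact, so the gripper is centred. I'll grip and lift.

```bash
python3 -m jog '{"linear":[[0,0,0],[0,0,0],[0,0,0],[0,0,0],[0,0,0]],"turn":[0,0,0,0,0]}' 0.2 45
python3 -m jog '{"linear":[[0,0,5],[0,0,5],[0,0,10],[0,0,20],[0,0,30],[0,0,30],[0,0,20],[0,0,0]],"turn":[0,0,0,0,0,0,0,0]}'
```

```text
t: 4.08
tcp_pos: [0.4781, -0.3178, 0.1946]
tool_rot: [0.983, 0.186, 0.0, 0.001]
force: [0.7, -2.3, 4.7]
finger_gap: 0.413
gripper_force: 47.5
t: 5.08
tcp_pos: [0.4777, -0.3168, 0.3158]
tool_rot: [0.983, 0.186, 0.0, 0.001]
force: [0.4, -0.3, -4.0]
finger_gap: 0.411
gripper_force: 46.6
```

The goblet is held, with about 4 N of extra weight. The tray's long side lies along -5.8°. I'll set the goblet in its near-side lane, with the grip point at (425,243) and a turn of -27.2°.

```bash
python3 -m jog '{"linear":[[-1,15,0],[-2,30,0],[-4,42,0],[-4,45,0],[-4,45,0],[-4,45,0],[-4,45,0],[-4,45,0],[-4,45,0],[-4,45,0],[-4,45,0],[-4,45,0]],"turn":[0,-0.2,-0.4,-0.5,-0.5,-0.5,-0.5,-0.5,-0.5,-0.5,-0.5,-0.5]}'
python3 -m jog '{"linear":[[-4,35,0],[-3,22,0],[-2,11,0],[0,0,0],[0,0,0],[0,0,0]],"turn":[-0.34,0,0,0,0,0]}'
```

```text
t: 6.58
tcp_pos: [0.4329, 0.1765, 0.3131]
tool_rot: [0.999, -0.036, -0.002, 0.0]
force: [0.6, 0.3, -4.0]
finger_gap: 0.413
gripper_force: 46.4
t: 7.32
tcp_pos: [0.426, 0.2419, 0.3141]
tool_rot: [0.999, -0.051, -0.0, 0.0]
force: [-0.4, 0.2, -4.3]
finger_gap: 0.414
gripper_force: 46.5
```

```bash
python3 -m jog '{"linear":[[0,1,-20],[0,0,-25],[0,0,-25],[0,0,-15],[0,0,-9],[0,0,0],[0,0,0]],"turn":[0,0,0,0,0,0,0]}'
python3 - <<'E'
from h import *
im=snapshot("side")[...,::-1].copy();t=np.array([442.4,296.7]);a=np.radians(-5.8);X=np.array([np.cos(a),np.sin(a)]);Y=np.array([-X[1],X[0]])
for h,w,z in((134,104,.006),(140,110,.03)):
    q=[proj("side",np.r_[(t+sx*h*X+sy*w*Y)/1000,z]) for sx,sy in((1,1),(1,-1),(-1,-1),(-1,1))]
    cv2.polylines(im,[np.int32(np.round(q))],True,(0,0,255) if z<.01 else (255,255,0),1)
cv2.imwrite("pics/s2.png",cv2.resize(im[250:470,130:400],None,fx=2.6,fy=2.6))
E
```

```text
t: 8.2
tcp_pos: [0.4261, 0.2437, 0.2208]
tool_rot: [0.999, -0.05, 0.001, -0.0]
force: [-0.1, 0.1, -3.7]
finger_gap: 0.412
gripper_force: 46.5
```

View pics/s2.png

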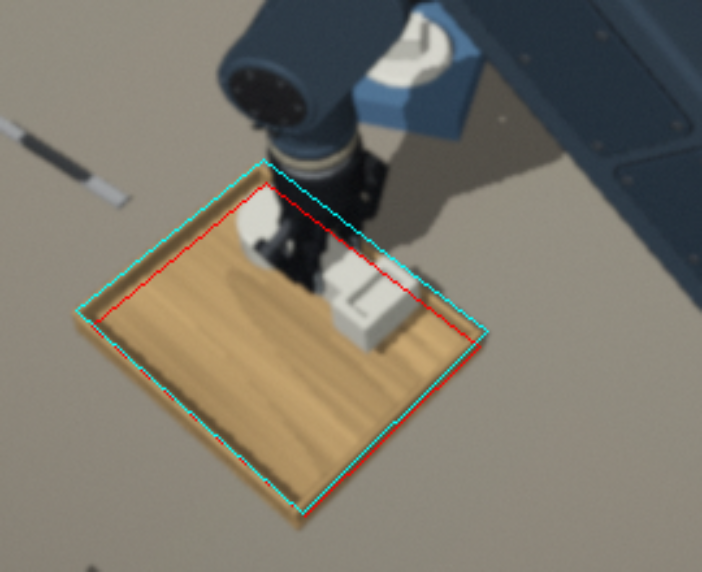

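The tray outline I computed matches the picture. The goblet hangs above the right-hand lane, with its foot end near (370,300) and its bowl near (265,225). I'll lower it now.

```bash
python3 -m jog '{"linear":[[0,0,-10],[0,0,-10],[0,0,-6],[0,0,-3],[0,0,0],[0,0,0]],"turn":[0,0,0,0,0,0]}'
python3 -m jog '{"linear":[[0,0,-1],[0,0,-1],[0,0,0],[0,0,0]],"turn":[0,0,0,0]}'
```

```text
t: 9.0
tcp_pos: [0.4259, 0.2437, 0.1913]
tool_rot: [0.999, -0.05, 0.0, -0.0]
force: [-0.8, 0.5, -4.8]
finger_gap: 0.412
gripper_force: 46.6
t: 9.5
tcp_pos: [0.4258, 0.2437, 0.1892]
tool_rot: [0.999, -0.05, 0.0, -0.0]
force: [-0.1, -0.7, -4.4]
finger_gap: 0.409
gripper_force: 46.6
```

```bash
python3 -m jog '{"linear":[[0,0,-0.5],[0,0,-0.5],[0,0,0],[0,0,0]],"turn":[0,0,0,0]}'
```

```text
t: 10.0
tcp_pos: [0.4258, 0.2437, 0.1886]
tool_rot: [0.999, -0.05, 0.0, -0.0]
force: [-1.2, 0.5, 3.8]
finger_gap: 0.413
gripper_force: 47.5
```

It has touched down, with the force going from -4.4 to +3.8 N. I'll release and lift.

```bash
python3 -m jog '{"linear":[[0,0,0],[0,0,0],[0,0,0],[0,0,0]],"turn":[0,0,0,0]}' 0.52
python3 -m jog '{"linear":[[0,0,5],[0,0,15],[0,0,25],[0,0,30],[0,0,30],[0,0,20],[0,0,0]],"turn":[0,0,0,0,0,0,0]}'
```

```text
t: 10.5
tcp_pos: [0.4259, 0.2437, 0.1881]
tool_rot: [0.999, -0.05, 0.0, -0.0]
force: [0.9, 0.2, -0.4]
finger_gap: 0.525
gripper_force: 0.0
t: 11.38
tcp_pos: [0.4261, 0.2438, 0.3154]
tool_rot: [0.999, -0.05, 0.002, -0.001]
force: [0.3, 0.0, 0.3]
finger_gap: 0.521
gripper_force: 0.0
```

```bash
python3 -m jog '{"linear":[[6,-13,0],[12,-26,0],[12,-27,0],[13,-28,0],[13,-28,0],[13,-28,0],[13,-28,0],[13,-28,0],[12,-27,0],[9,-23,0],[0,0,0],[0,0,0]],"turn":[0.6,0.86,0.86,0.86,0.86,0.86,0.86,0.86,0.86,0.8,0,0]}' 0.8
python3 - <<'E'
from h import *
s=sense();print(s["tcp_pos"],s["q"])
im=snapshot("side")[...,::-1].copy()
a=np.radians(35.5);X=np.array([np.cos(a),np.sin(a)]);Y=np.array([-X[1],X[0]])
q=[proj("side",np.r_[(np.array([542.3,-11.9])+18*(i*X+j*Y))/1000,.068]) for i,j in((1,1),(1,-1),(-1,-1),(-1,1))]
print(np.round(q))
o=cv2.resize(im[210:320,230:350],None,fx=5,fy=5,interpolation=cv2.INTER_CUBIC)
cv2.polylines(o,[np.int32((np.array(q)-[230,210]+.5)*5)],True,(0,0,255),1)
cv2.imwrite("pics/s3.png",o)
E
```

```text
t: 12.88
tcp_pos: [0.541, -0.0118, 0.3126]
tool_rot: [0.952, 0.305, -0.001, -0.001]
force: [-0.2, 0.7, 0.3]
finger_gap: 0.798
gripper_force: 0.0
[ 0.54103985 -0.01177415  0.31257287] [-2.28418989e-01  5.46401294e-01  1.72930571e+00  4.63143084e-04
  8.68273083e-01  7.21151240e-01]
[[279. 266.]
 [280. 255.]
 [294. 255.]
 [293. 266.]]
```

View pics/s3.png

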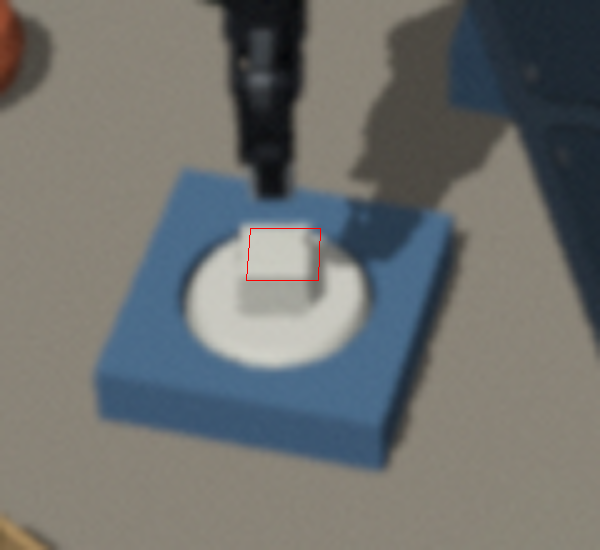

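The predicted block-top outline sits about 1.4 px to the right of the imaged block top, whose centre is near (276,252) in the crop, or roughly 2–3 mm. I'll use (543.8,-11.7) and descend, then close in stages and watch the force.

```bash
python3 -m jog '{"linear":[[2.8,0,-20],[0,0,-25],[0,0,-25],[0,0,-15],[0,0,-8],[0,0,-3.5],[0,0,0],[0,0,0]],"turn":[0,0,0,0,0,0,0,0]}'
python3 -m jog '{"linear":[[0,0,0],[0,0,0],[0,0,0]],"turn":[0,0,0]}' 0.5 20
python3 -m jog '{"linear":[[0,0,0],[0,0,0],[0,0,0]],"turn":[0,0,0]}' 0.45 20
```

```text
t: 13.92
tcp_pos: [0.5449, -0.0124, 0.2173]
tool_rot: [0.952, 0.306, 0.001, 0.0]
force: [0.3, 0.4, -0.7]
finger_gap: 0.802
gripper_force: 0.0
t: 14.3
tcp_pos: [0.5446, -0.0124, 0.2168]
tool_rot: [0.952, 0.306, 0.0, 0.0]
force: [-0.3, 0.5, -0.3]
finger_gap: 0.5
gripper_force: 0.0
t: 14.68
tcp_pos: [0.5444, -0.0122, 0.2167]
tool_rot: [0.952, 0.306, -0.0, -0.0]
force: [-1.2, 0.4, 0.3]
finger_gap: 0.45
gripper_force: 0.6
```

```bash
python3 -m jog '{"linear":[[0,0,0],[0,0,0],[0,0,0],[0,0,0],[0,0,0]],"turn":[0,0,0,0,0]}' 0.2 45
python3 -m jog '{"linear":[[0,0,4],[0,0,5],[0,0,10],[0,0,20],[0,0,30],[0,0,30],[0,0,20],[0,0,0]],"turn":[0,0,0,0,0,0,0,0]}'
```

```text
t: 15.3
tcp_pos: [0.5446, -0.0123, 0.2169]
tool_rot: [0.952, 0.306, 0.0, -0.0]
force: [-1.0, 0.9, 4.1]
finger_gap: 0.414
gripper_force: 46.8
t: 16.3
tcp_pos: [0.545, -0.0124, 0.3377]
tool_rot: [0.952, 0.306, 0.002, 0.001]
force: [-0.0, -0.9, -2.7]
finger_gap: 0.412
gripper_force: 46.2
```

The foot is held. I'll carry it to (442,340), the far lane of the tray.

```bash
python3 -m jog '{"linear":[[-3,12,0],[-7,25,0],[-11,37,0],[-12,40,0],[-12,40,0],[-12,40,0],[-12,40,0],[-11,40,0],[-11,38,0],[-8,26,0],[-4,14,0],[0,0,0]],"turn":[0,0,0,0,0,0,0,0,0,0,0,0]}'
python3 -m jog '{"linear":[[0,0,-20],[0,0,-25],[0,0,-20],[0,0,-10],[0,0,0],[0,0,0]],"turn":[0,0,0,0,0,0]}'
python3 - <<'E'
from h import *
for n in("top","side"): cv2.imwrite(f"pics/{n}4.png",snapshot(n)[...,::-1])
s=cv2.imread("pics/side4.png")
cv2.imwrite("pics/c4.png",cv2.resize(s[230:470,130:400],None,fx=2.4,fy=2.4))
E
```

```text
t: 17.8
tcp_pos: [0.4409, 0.3403, 0.3349]
tool_rot: [0.952, 0.307, -0.001, 0.0]
force: [-0.3, 0.1, -2.4]
finger_gap: 0.414
gripper_force: 46.1
t: 18.55
tcp_pos: [0.4421, 0.3395, 0.2613]
tool_rot: [0.952, 0.306, 0.001, -0.0]
force: [0.0, -0.5, -1.9]
finger_gap: 0.412
gripper_force: 46.1
```

View pics/c4.png

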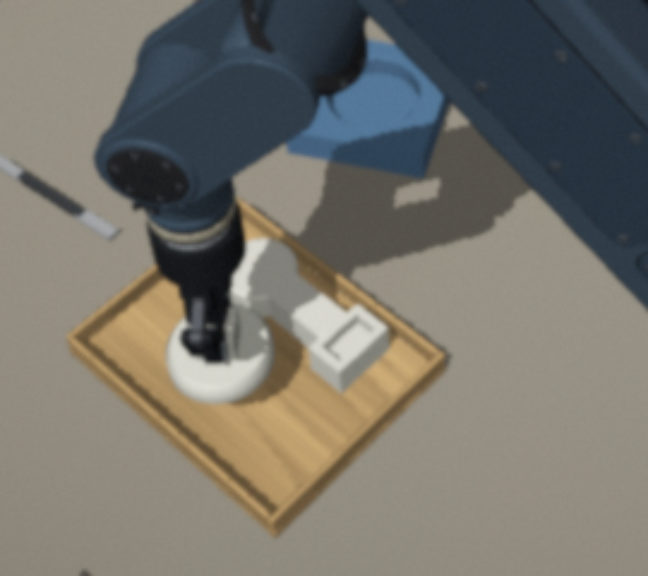

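The goblet lies flat in the tray around (320,310), and the foot hangs level over the far lane near (220,350), clear of the goblet. I'll lower it.

```bash
python3 -m jog '{"linear":[[0,0,-10],[0,0,-15],[0,0,-12],[0,0,-7],[0,0,-4],[0,0,0],[0,0,0]],"turn":[0,0,0,0,0,0,0]}'
python3 -m jog '{"linear":[[0,0,-0.7],[0,0,-0.7],[0,0,0],[0,0,0]],"turn":[0,0,0,0]}'
```

```text
t: 19.52
tcp_pos: [0.4418, 0.3398, 0.213]
tool_rot: [0.952, 0.306, 0.0, -0.0]
force: [0.1, 0.5, -2.4]
finger_gap: 0.412
gripper_force: 46.1
t: 20.02
tcp_pos: [0.4416, 0.3397, 0.2113]
tool_rot: [0.952, 0.306, 0.0, -0.0]
force: [-0.1, -0.4, -2.0]
finger_gap: 0.413
gripper_force: 46.1
```

```bash
python3 -m jog '{"linear":[[0,0,-0.4],[0,0,-0.4],[0,0,0],[0,0,0]],"turn":[0,0,0,0]}'
```

```text
t: 20.52
tcp_pos: [0.4417, 0.3397, 0.2109]
tool_rot: [0.952, 0.306, 0.0, -0.0]
force: [-0.7, -1.1, 3.0]
finger_gap: 0.413
gripper_force: 46.8
```

It has touched down. I'll release, retreat and check.

```bash
python3 -m jog '{"linear":[[0,0,0],[0,0,0],[0,0,0],[0,0,0]],"turn":[0,0,0,0]}' 0.52
python3 -m jog '{"linear":[[0,0,5],[0,0,15],[0,0,25],[0,0,30],[0,0,40],[0,0,40],[15,-30,20],[15,-40,0],[15,-50,0],[15,-50,0],[15,-50,0],[0,0,0]],"turn":[0,0,0,0,0,0,0,0,0,0,0,0]}'
python3 -m jog '{"linear":[[0,-50,0],[0,-50,0],[0,-50,0],[0,-40,0],[0,0,0],[0,0,0]],"turn":[0,0,0,0,0,0]}'
python3 - <<'E'
from h import *
for n in("top","side"): cv2.imwrite(f"pics/{n}5.png",snapshot(n)[...,::-1])
a=cv2.imread("pics/top5.png")[110:350,80:460];s=cv2.imread("pics/side5.png")[160:470,130:430]
cv2.imwrite("pics/c5.png",np.hstack([cv2.resize(a,(450,284)),cv2.resize(s,(345,356))[:284]*0+cv2.resize(s,(345,284))]))
E
```

```text
t: 21.02
tcp_pos: [0.4416, 0.3397, 0.2104]
tool_rot: [0.952, 0.306, -0.0, -0.0]
force: [-0.3, 0.6, -0.1]
finger_gap: 0.52
gripper_force: 0.0
t: 22.52
tcp_pos: [0.5177, 0.1165, 0.3867]
tool_rot: [0.953, 0.303, 0.001, 0.001]
force: [-0.4, 0.9, -0.3]
finger_gap: 0.522
gripper_force: 0.0
t: 23.28
tcp_pos: [0.5163, -0.0693, 0.3859]
tool_rot: [0.952, 0.306, 0.0, -0.0]
force: [-0.5, 0.7, 0.2]
finger_gap: 0.52
gripper_force: 0.0
```

View pics/c5.png

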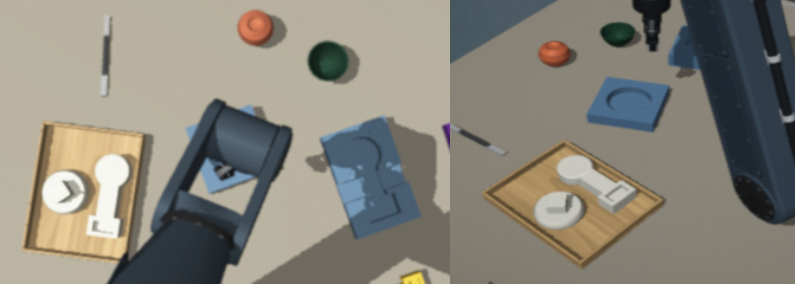

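Both castings lie flat beside each other in the tray, with the goblet near (108,195) and the foot near (65,190) in the left view. The moulds are empty and still in place, and the arm is clear.

```bash
python3 -c "
from station import *
print(sign_off())"
```

```text
the job is handed in; nothing more can be done
None
```

The goblet and the foot are out of their moulds and lying flat, right way up, beside each other on the tray floor; the job was handed in at about 23 s, with the moulds and bystanders looking unmoved in the last pictures.

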